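# Find the hidden battery-door catch by touch

## Task

A kitchen scale lies face down, and one of the four identical flush plates in its back is the catch of the battery door; the other three are rigid blanks. Feel the plates gently with a fingertip, find the one that gives and press it fully home, so that it stays in and the battery door rises open. Do not touch the door itself, grasp nothing, leave everything else where it stands, and finish clear of the scale.

Things in the scene. Friction and masses are not known exactly. Their poses are not given: they have to be found in the camera images.
- scale: White kitchen scale, face down, 190 (x) x 250 (y) x 34 mm; it stays put when pressed. Origin: centre of its underside, on the worktop. z is up; x runs from the plates to the battery door, away from the robot within 20 degrees. Row of four grey plates: x = -50 mm, along y. Door: x -6 to 74, y -60 to 60 mm. Two feet 18 mm wide, 3 mm high at x 78, y +-95; loose matchbox near x 30, y 95 mm.
- pad_1 (a point): Centre of the top of plate place 1 of 4, counted from the +y end (robot's left), 54 mm apart; fixed on the scale. Each plate is 60 mm along the scale's x, 44 mm along y, level with the scale's back (34 mm above the worktop), with a 1 mm seam. Which place holds the catch changes every time and cannot be seen; the blanks are rigid.
- pad_2 (a point): Centre of the top of plate place 2 of 4, counted from the +y end (robot's left), 54 mm apart; fixed on the scale. Each plate is 60 mm along the scale's x, 44 mm along y, level with the scale's back (34 mm above the worktop), with a 1 mm seam. Which place holds the catch changes every time and cannot be seen; the blanks are rigid.
- pad_3 (a point): Centre of the top of plate place 3 of 4, counted from the +y end (robot's left), 54 mm apart; fixed on the scale. Each plate is 60 mm along the scale's x, 44 mm along y, level with the scale's back (34 mm above the worktop), with a 1 mm seam. Which place holds the catch changes every time and cannot be seen; the blanks are rigid.
- pad_4 (a point): Centre of the top of plate place 4 of 4, counted from the +y end (robot's left), 54 mm apart; fixed on the scale. Each plate is 60 mm along the scale's x, 44 mm along y, level with the scale's back (34 mm above the worktop), with a 1 mm seam. Which place holds the catch changes every time and cannot be seen; the blanks are rigid.
- catch (a joint): Travel of the catch plate straight down: 0 = flush, 0.006 m = fully home on its stop. It yields at about 4 to 6 N, has no return spring and stays where it is pushed. It does not tell which place the catch is in. The fingertips must follow the plate 6 mm below the back, inside its hole of 62 x 46 mm.
- battery_door (a joint): Opening angle of the battery door: 0 = shut and flush, about 0.51 rad = open. The catch raises it by a linkage, in step with its travel (0.085 rad per mm); the door cannot be opened otherwise.
- door_edge (a point): Middle of the free edge of the battery door's leaf, at its top face; 14 mm behind the plates when shut. The leaf is 80 x 120 x 4 mm, hinged at its edge farthest from the plates (x = 74 mm on the scale). This edge rises about 40 mm as the catch goes home. Not to be touched.
- matchbox: Matchbox, 36 x 53 x 14 mm, lying loose on the scale's back beside the door. Origin: centre of its underside. Leave alone.
- jar: Small glass jar with a black lid, 51 mm wide, 66 mm high, on the worktop to the left (+y) of the scale. Origin: centre of its underside. Leave alone.
- spice: Spice jar with a yellow cap, 45 mm wide, 100 mm high, on the worktop to the right (-y) of the scale. Origin: centre of its underside. Leave alone.
- shaker: Salt shaker, 44 mm wide, 90 mm high, on the worktop to the right of the scale, farther back than the spice jar. Origin: centre of its underside. Leave alone.
- tub: Green lidded food tub, 110 x 165 x 56 mm, on the worktop far to the left. Origin: centre of its underside. Leave alone.
- yoghurt: Yoghurt pot, 72 mm wide, 71 mm high, at the back. Origin: centre of its underside. Leave alone.

How it is judged:
By the outcome, as a careful person would: the job done as asked, in the order asked, and still so for the second after the job is handed in, with the robot touching nothing.
It also fails if it takes over 48 s, if anything falls off the work surface, if the arm or the gripper's body presses on something with over 40 N, if the wrist force passes 120 N, or if a joint passes its speed limit or range.

## Robot

A 6-joint arm with a two-finger parallel gripper is mounted at the origin on a cart in front of the work surface, level with it; the furniture and walls round the work are solid. World frame = base frame: x ahead of the robot, y to its left, z up, the work surface at z = 0. Lengths are in m, angles in rad, forces in N, time in s.
With the tool pointing down it reaches from about 0.375 to 0.975 m from the base axis. Payload 3.8 kg.
Tool frame: the origin (TCP) lies midway between the tips of the shut fingers; the grasp point (between the pads) lies 19 mm behind it; z points along the fingers, y is the line along which they close (so a half turn about z gives the same grasp; the last joint's range is limited). The gripper opens to 85 mm and grips with 20 to 120 N. Pads are 22 mm wide; open, the fingers measure 114 mm over their backs; the gripper's body (76 mm by 85 mm) begins 54 mm behind the grasp point. The pads swing forward as they close: fully open they stand 13 mm farther back than shut.
Start: joints at [1.153, 0.264, 1.604, -0, 1.274, -0.037], TCP at [0.251, 0.627, 0.231] pointing down, gripper open.
Joint ranges: [-2.63, 2.63], [-0.94, 2.18], [0.31, 2.57], [-1.31, 4.45], [0, 2.66], [-2.55, 2.55]. Speed limits (rad/s): [2.57, 2.57, 3.14, 3.14, 3.14, 3.14].

## Interface

Orientations are given as a rotation vector (axis times angle).
In Python, from workcell import read_state, vision, ticket gives the robot as it stands. The module is installed in compiled form; this text tells all that it offers.
- The arm moves only by the tool jog_arm, never from a script. Its arguments are lists of equal length, an entry for each row: "turn": the turn, a rotation vector about the tool's x, y, z in rad, a list of three; "delta_pos": the shift along the tool's x, y, z in m, a list of three; "gripper": the finger opening in m, from 0 to 0.0854. In form: {"turn": [[rx, ry, rz], ...], "delta_pos": [[dx, dy, dz], ...], "gripper": [gripper, ...]}. A call has 1 to 20 rows; each row shifts and turns the commanded pose from where the row before left it, along the tool's axes as they then stand; what a row does not reach is not made up. A row lasts 1/12 s, in which the tool goes at most 41.7 mm and 7.16 degrees, less where a joint would pass 70% of its speed; a pose out of reach is approached as far as the arm can. A call with a gripper value outside its range is refused whole. The fingers move at their own pace and stop on an object; "grip_force" is the grip in N (left out, the last holds). Time passes only in rows, so rows that do not move let the fingers close. It gives the time, the measured TCP pose, the force, the opening and the grip force at its end, in the units of the state.
- read_state(): the state, without advancing time (a new reading comes with each control period).
- vision.read_camera(name): name is "side" or "top" or "wrist"; returns the picture (400x640x3 uint8, red, green, blue); there is no depth.
- vision.calibration(name): a dict with "vfov" (degrees; the focal length in pixels is half the picture's height over the tangent of half this angle, whatever the lens; pixels are square), "cx", "cy" (the principal point, pixels), "R" (3x3) and "t" (3): a world point X has camera coordinates R X + t; the wrist camera has in their place "mount" (4x4, takes a point from camera to tool coordinates, whose origin is the TCP and whose axes are the flange's). Camera axes: x right, y down, z forward; pixel columns grow to the right and rows downward; lengths in m; the calibration is good to about 2 mm. A picture is of the moment at which its call begins: read the wrist's pose just before it. calibration takes no time and is no camera call.
- ticket.finish_job(): hands the job in; it is judged then, once.
The state is a dict: "time": time; "q": joint angles; "joint_vel": joint speeds; "joint_torque": joint torques, N m; "tool_pos": TCP position; "tcp_rot": TCP orientation; "wrist_force": force on the tool from outside, world axes, zero at the start; "torque": the same for the moment, N m; "width": opening from 0.0 (shut) to 1.0 (fully open); "grip_force": force on a finger pad.
Only numpy, scipy, OpenCV 4.12 (cv2) and the standard library are available. Lean on these libraries where they do the work, as an engineer would, in place of code of your own. Each camera call takes 0.05 s, during which the arm holds its last target. There are 200 camera calls.

## Working session

There is one attempt and no reset: what is moved stays moved. The work goes in short steps, Python scripts to look and compute and a tool call to move; the robot and the scene stay as the last step left them, time stands still between calls to the robot, and variables do not carry over. Pictures are saved under pics/ and viewed, at most 10 in all, crops included, and the job is handed in when it is done.

Besides the shell and the picture viewer there is one more tool, called after "Request:" as name(argument=value, ...) on one line, values as JSON. jog_arm: Moves the arm, as the interface text tells. Its arguments: {"type":"object","properties":{"turn":{"type":"array","items":{"type":"array","items":{"type":"number"}}},"delta_pos":{"type":"array","items":{"type":"array","items":{"type":"number"}}},"gripper":{"type":"array","items":{"type":"number"}},"grip_force":{"type":"number"}},"required":["turn","delta_pos","gripper"]}

```bash
mkdir -p pics
python3 - <<'E'
from workcell import read_state, vision
import cv2,numpy as np
s=read_state();print(s['time'],s['tool_pos'],s['tcp_rot'],s['wrist_force'],s['width'])
for n in('top','side'):
    cv2.imwrite(f'pics/{n}0.png',vision.read_camera(n)[:,:,::-1]); c=vision.calibration(n);print(n,{k:np.round(v,4).tolist() for k,v in c.items() if not isinstance(v,str)})
print(vision.calibration('wrist'))
E
```

```text
0.0 [0.25056553 0.62599125 0.22993989] [-0.59443988 -3.08432928  0.00340109] [-0.40197932 -0.8349535  -0.313298  ] 1.0037713561503492
top {'vfov': 57.0516, 'cx': 320.0467, 'cy': 200.4689, 'R': [[0.0191, -0.9998, -0.0088], [-0.9929, -0.0179, -0.118], [0.1178, 0.011, -0.993]], 't': [0.0929, 0.6053, 0.9024]}
side {'vfov': 49.9952, 'cx': 323.7705, 'cy': 203.6066, 'R': [[0.9955, -0.0937, -0.0158], [-0.0484, -0.3566, -0.933], [0.0818, 0.9295, -0.3596]], 't': [-0.5932, 0.1099, 0.9658]}
{'vfov': 69.78999479612344, 'cx': 319.6645306971686, 'cy': 199.89551689079374, 'mount': array([[-2.02608774e-04, -9.52088037e-01, -3.05824017e-01,
         7.69443721e-02],
       [ 9.99999975e-01, -2.21370440e-04,  2.66669025e-05,
        -3.49104390e-04],
       [-9.30896360e-05, -3.05824004e-01,  9.52088058e-01,
        -1.42191988e-01],
       [ 0.00000000e+00,  0.00000000e+00,  0.00000000e+00,
         1.00000000e+00]])}
```

View pics/top0.png

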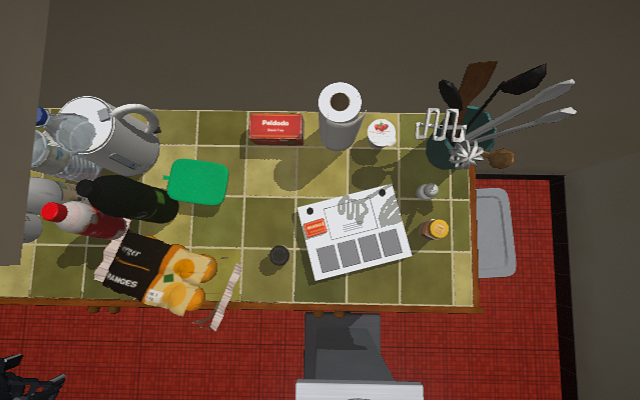

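The top view shows the scale at about (353,232) with its row of grey plates from (328,259) to (392,243). The matchbox is at (314,227), the spice jar at (435,229) and the jar at (279,256). Next I segment the plates.

```bash
cat > h.py <<'E'
import numpy as np,cv2
from workcell import read_state,vision
from scipy.spatial.transform import Rotation as Ro
def ray(n,uv,z,c=None,st=None):
    c=c or vision.calibration(n); f=200/np.tan(np.radians(c['vfov']/2))
    d=np.array([(uv[0]-c['cx'])/f,(uv[1]-c['cy'])/f,1])
    if n=='wrist':
        M=np.array(c['mount']);T=Ro.from_rotvec(st['tcp_rot']).as_matrix()
        o=T@M[:3,3]+st['tool_pos'];d=T@M[:3,:3]@d
    else:
        R=np.array(c['R']);o=-R.T@c['t'];d=R.T@d
    return o+d*(z-o[2])/d[2]
E
python3 - <<'E'
from h import *
im=cv2.imread('pics/top0.png')
cr=im[175:290,265:455]
cv2.imwrite('pics/crop0.png',cv2.resize(cr,None,fx=4,fy=4,interpolation=cv2.INTER_CUBIC))
hsv=cv2.cvtColor(im,cv2.COLOR_BGR2HSV)
m=((hsv[...,1]<40)&(hsv[...,2]>90)&(hsv[...,2]<190)).astype(np.uint8); m[:225]=0
n,l,s,c=cv2.connectedComponentsWithStats(m,connectivity=4)
for i in range(1,n):
    if s[i,4]>150: print(s[i],c[i],ray('top',c[i],.034).round(4))
E
```

```text
[ 477  225   39   53 1885] [495.66312997 250.69177719] [ 0.485  -0.3383  0.034 ]
[378 229  25  28 474] [390.01265823 242.37130802] [ 0.5006 -0.0741  0.034 ]
[358 234  24  29 472] [369.35381356 247.70974576] [ 0.4863 -0.0222  0.034 ]
[337 239  24  29 472] [348.5        252.97033898] [0.4722 0.0301 0.034 ]
[316 245  24  28 469] [327.5565032  258.30916844] [0.4579 0.0825 0.034 ]
[296 379 128  18 526] [358.19011407 382.42205323] [0.1633 0.0037 0.034 ]
```

View pics/crop0.png

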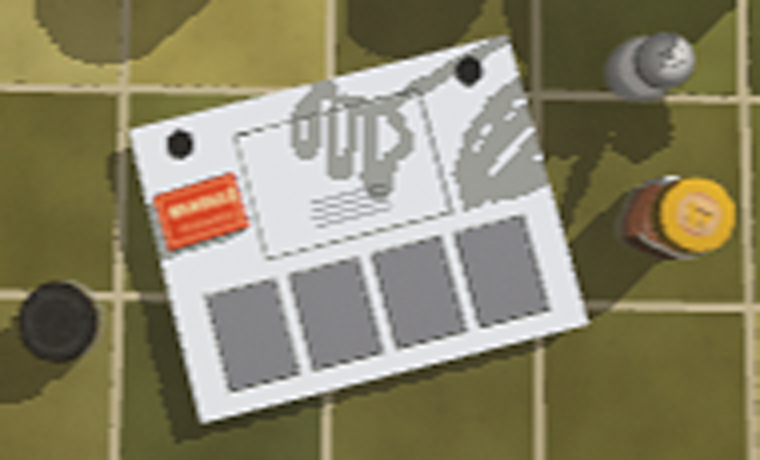

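Request:
jog_arm(turn=[[0,0,0],[0,0,0],[0,0,0],[0,0,0],[0,0,0],[0,0,0],[0,0,0],[0,0,0],[0,0,0],[0,0,0],[0,0,0],[0,0,0],[0,0,0],[0,0,0],[0,0,0],[0,0,0],[0,0,0.11],[0,0,0.11],[0,0,0.11],[0,0,0.11]], delta_pos=[[-0.0246,-0.0268,0],[-0.0246,-0.0268,0],[-0.0246,-0.0268,0],[-0.0246,-0.0268,0],[-0.0246,-0.0268,0],[-0.0246,-0.0268,0],[-0.0246,-0.0268,0],[-0.0246,-0.0268,0],[-0.0246,-0.0268,0],[-0.0246,-0.0268,0],[-0.0246,-0.0268,0],[-0.0246,-0.0268,0],[-0.0246,-0.0268,0],[-0.0246,-0.0268,0],[-0.0246,-0.0268,0],[-0.0246,-0.0268,0],[0,0,0],[0,0,0],[0,0,0],[0,0,0]], gripper=[0,0,0,0,0,0,0,0,0,0,0,0,0,0,0,0,0,0,0,0])

```text
time: 1.77
tool_pos: [0.4566, 0.0816, 0.2308]
tcp_rot: [-1.263, -2.876, 0.001]
wrist_force: [0.2, 0.0, 0.1]
width: 0.001
grip_force: 0.0
```

Request:
jog_arm(turn=[[0,0,0.119],[0,0,0.119],[0,0,0.119],[0,0,0.119],[0,0,0],[0,0,0],[0,0,0],[0,0,0]], delta_pos=[[0,0,0],[0,0,0],[0,0,0],[0,0,0],[0,0,0.03],[0,0,0.03],[0,0,0.02],[0,0,0]], gripper=[0,0,0,0,0,0,0,0])

```text
time: 2.43
tool_pos: [0.4525, 0.0817, 0.1461]
tcp_rot: [-1.893, -2.498, 0.011]
wrist_force: [-1.3, 0.0, 0.6]
width: 0.0
grip_force: 0.0
```

Run:
```python
from h import *
st=read_state();im=vision.read_camera('wrist')[:,:,::-1]
cv2.imwrite('pics/w1.png',im)
print(st['tool_pos'],st['tcp_rot'],st['q'],Ro.from_rotvec(st['tcp_rot']).as_matrix().round(3),st['wrist_force'])
hsv=cv2.cvtColor(im,cv2.COLOR_BGR2HSV)
m=((hsv[...,1]<40)&(hsv[...,2]>80)&(hsv[...,2]<190)).astype(np.uint8)
n,l,s,c=cv2.connectedComponentsWithStats(m,connectivity=4)
for i in range(1,n):
    if s[i,4]>1500:
        r=cv2.minAreaRect(np.argwhere(l==i)[:,::-1].astype(np.float32))
        P=np.array([ray('wrist',p,.034,st=st) for p in cv2.boxPoints(r)])
        print(s[i],P.mean(0).round(4),np.linalg.norm(P[1]-P[0]).round(4),np.linalg.norm(P[2]-P[1]).round(4))
```

```text
[0.45250715 0.08170612 0.14606791] [-1.89299305 -2.49823629  0.01087671] [ 1.24442455e-01 -6.98081649e-02  2.13280792e+00  2.73264095e-05
  1.08855779e+00 -1.49504431e-01] [[-0.271  0.963 -0.01 ]
 [ 0.963  0.271 -0.001]
 [ 0.002 -0.01  -1.   ]] [-1.25213679  0.02073167  0.63308945]
[    0    11   102   378 10988] [ 0.2096 -0.0343  0.034 ] 0.4129 0.079
[ 295  172   69   49 3243] [0.4609 0.083  0.034 ] 0.0466 0.0614
[ 379  218   93   97 2265] [0.5764 0.0481 0.034 ] 0.0963 0.0889
[ 296  227   65   58 2287] [0.4773 0.023  0.034 ] 0.0614 0.0633
[ 559  244   81  131 6819] [0.7712 0.0361 0.034 ] 0.0767 0.1722
[ 522  334   94   55 1949] [ 0.7776 -0.0367  0.034 ] 0.042 0.1284
```

View pics/w1.png

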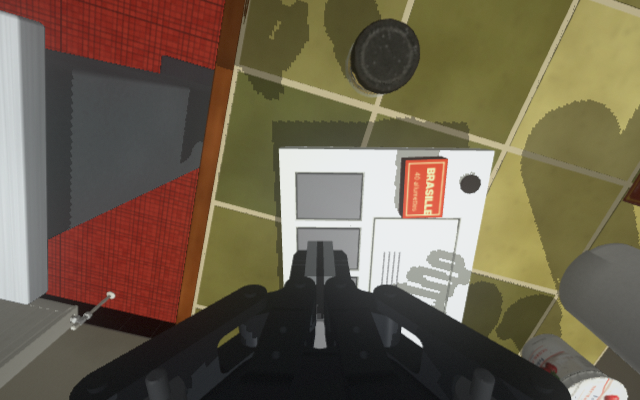

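The wrist view shows plate 1 at (328,196), the matchbox at (424,187) and the jar at (385,55). Pad 1 comes out within 3 mm of the top camera's estimate. I'll turn the gripper 90° so its wide linkage lies along the plate row, clear of the rising door.

Request:
jog_arm(turn=[[0,0,-0.112],[0,0,-0.112],[0,0,-0.112],[0,0,-0.112],[0,0,-0.112],[0,0,-0.112],[0,0,-0.112],[0,0,-0.112],[0,0,-0.112],[0,0,-0.112],[0,0,-0.112],[0,0,-0.112],[0,0,-0.112],[0,0,-0.112],[0,0,0],[0,0,0],[0,0,0],[0,0,0],[0,0,0]], delta_pos=[[0,0,0],[0,0,0],[0,0,0],[0,0,0],[0,0,0],[0,0,0],[0,0,0],[0,0,0],[0,0,0],[0,0,0],[0,0,0],[0,0,0],[0,0,0],[0,0,0],[0,0,0.03],[0,0,0.03],[0,0,0.03],[0,0,0.012],[0,0,0]], gripper=[0,0,0,0,0,0,0,0,0,0,0,0,0,0,0,0,0,0,0])

```text
time: 4.07
tool_pos: [0.4551, 0.082, 0.0476]
tcp_rot: [0.424, -3.108, -0.0]
wrist_force: [-0.7, 0.1, -0.1]
width: 0.002
grip_force: 0.0
```

Request:
jog_arm(turn=[[0,0,0],[0,0,0],[0,0,0],[0,0,0],[0,0,0],[0,0,0]], delta_pos=[[0,0,0.006],[0,0,0.003],[0,0,0.002],[0,0,0.001],[0,0,0],[0,0,0]], gripper=[0,0,0,0,0,0])

```text
time: 4.57
tool_pos: [0.4575, 0.0824, 0.038]
tcp_rot: [-0.425, 3.112, -0.0]
wrist_force: [-1.2, -0.3, 0.2]
width: 0.002
grip_force: 0.0
```

Request:
jog_arm(turn=[[0,0,0],[0,0,0],[0,0,0],[0,0,0]], delta_pos=[[0,0,0.001],[0,0,0.001],[0,0,0.001],[0,0,0]], gripper=[0,0,0,0])

```text
time: 4.9
tool_pos: [0.4567, 0.0823, 0.0341]
tcp_rot: [0.425, -3.112, -0.0]
wrist_force: [-0.3, -0.9, -0.1]
width: -0.0
grip_force: 0.0
```

Request:
jog_arm(turn=[[0,0,0],[0,0,0]], delta_pos=[[0,0,0.0005],[0,0,0.0005]], gripper=[0,0])

```text
time: 5.07
tool_pos: [0.4568, 0.0822, 0.0336]
tcp_rot: [0.425, -3.112, 0.0]
wrist_force: [-1.5, 0.4, 4.1]
width: 0.001
grip_force: 2.4
```

Request:
jog_arm(turn=[[0,0,0],[0,0,0]], delta_pos=[[0,0,0.0005],[0,0,0]], gripper=[0,0])

```text
time: 5.23
tool_pos: [0.4568, 0.0822, 0.0329]
tcp_rot: [0.425, -3.112, -0.0]
wrist_force: [-1.6, 0.4, 4.2]
width: 0.002
grip_force: 2.4
```

Request:
jog_arm(turn=[[0,0,0],[0,0,0]], delta_pos=[[0,0,0.001],[0,0,0]], gripper=[0,0])

```text
time: 5.4
tool_pos: [0.4568, 0.0823, 0.0318]
tcp_rot: [0.425, -3.113, -0.0]
wrist_force: [-1.7, 0.6, 4.3]
width: 0.0
grip_force: 2.0
```

Plate 1 gives: it is moving down at a steady 4 N or so. I'll keep pressing until it reaches the stop.

Request:
jog_arm(turn=[[0,0,0],[0,0,0],[0,0,0],[0,0,0]], delta_pos=[[0,0,0.001],[0,0,0.001],[0,0,0.001],[0,0,0]], gripper=[0,0,0,0])

```text
time: 5.73
tool_pos: [0.4568, 0.0823, 0.0286]
tcp_rot: [0.425, -3.113, -0.0]
wrist_force: [-0.9, -0.6, 2.6]
width: -0.003
grip_force: 1.6
```

Request:
jog_arm(turn=[[0,0,0],[0,0,0]], delta_pos=[[0,0,0.0005],[0,0,0.0005]], gripper=[0,0])

```text
time: 5.9
tool_pos: [0.4569, 0.0823, 0.028]
tcp_rot: [0.425, -3.112, 0.0]
wrist_force: [-4.5, 0.2, 11.7]
width: 0.003
grip_force: 5.8
```

Request:
jog_arm(turn=[[0,0,0],[0,0,0],[0,0,0]], delta_pos=[[0,0,0.0005],[0,0,0],[0,0,0]], gripper=[0,0,0])

```text
time: 6.15
tool_pos: [0.4569, 0.0823, 0.028]
tcp_rot: [0.425, -3.112, 0.0]
wrist_force: [-5.1, -0.3, 11.2]
width: 0.0
grip_force: 5.5
```

Request:
jog_arm(turn=[[0,0,0],[0,0,0],[0,0,0],[0,0,0],[0,0,0],[0,0,0],[0,0,0],[0,0,0]], delta_pos=[[0,0,-0.005],[0,0,-0.015],[0,0,-0.03],[0,0,-0.03],[0,0,-0.035],[0,0,-0.035],[0,0,-0.03],[0,0,0]], gripper=[0,0,0,0,0,0,0,0])

```text
time: 6.82
tool_pos: [0.4619, 0.0829, 0.2147]
tcp_rot: [-0.423, 3.099, -0.0]
wrist_force: [1.6, 0.2, 0.5]
width: 0.002
grip_force: 0.0
```

Run:
```python
from h import *
st=read_state();print(st['time'],st['tool_pos'],st['wrist_force'])
a=vision.read_camera('side')[:,:,::-1]
cv2.imwrite('pics/s1.png',cv2.resize(a[100:350,120:520],None,fx=2,fy=2))
b=vision.read_camera('wrist')[:,:,::-1];cv2.imwrite('pics/w2.png',b)
```

```text
6.8167 [0.4618669 0.0829218 0.2147179] [1.6123995  0.23007626 0.49634599]
```

View pics/s1.png

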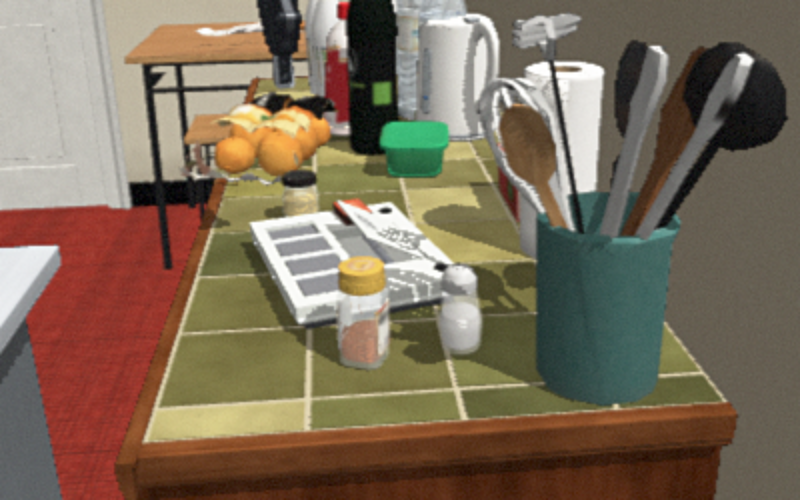

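View pics/w2.png

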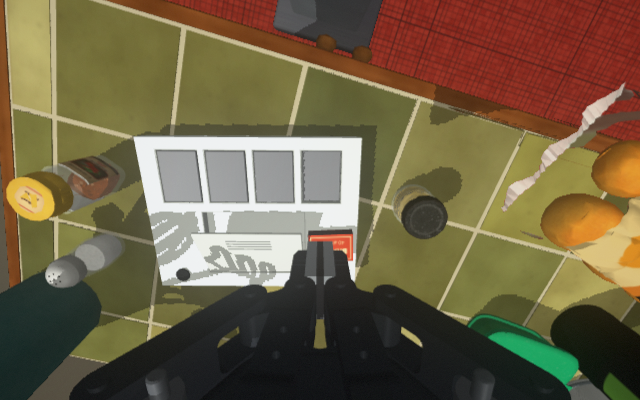

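The side view shows the door standing open (raised edge near (342,205) in the crop). The wrist view shows plate 1 sunk at (322,176), and the jars and matchbox undisturbed. One check of the opening angle before handing in.

Run:
```python
from h import *
c=vision.calibration('side');f=200/np.tan(np.radians(c['vfov']/2))
th=.266;ex=np.array([np.cos(th),np.sin(th)]);ey=np.array([-ex[1],ex[0]])
pc=np.array([.480,.0044]);o=pc+.05*ex
def pr(p):
    X=np.r_[o+p[0]*ex+p[1]*ey,p[2]];k=c['R']@X+c['t'];return np.array([f*k[0]/k[2]+c['cx'],f*k[1]/k[2]+c['cy']])
im=cv2.imread('pics/s1.png');im=cv2.resize(im[170:350,220:500],None,fx=2.8,fy=2.8)
for a,col in((.51,(0,0,255)),(.42,(255,0,0)),):
    q=[pr((.074-.08*np.cos(a),y,.034+.08*np.sin(a))) for y in(.06,-.06)]
    for p in q:
        u=((p-[120,100])*2-[220,170])*2.8; cv2.circle(im,tuple(int(v) for v in u),3,col,-1)
    print(a,np.round(q,1))
cv2.imwrite('pics/s2.png',im)
```

```text
0.51 [[288.2 199.3]
 [303.4 216.8]]
0.42 [[287.  202. ]
 [302.1 219.7]]
```

View pics/s2.png

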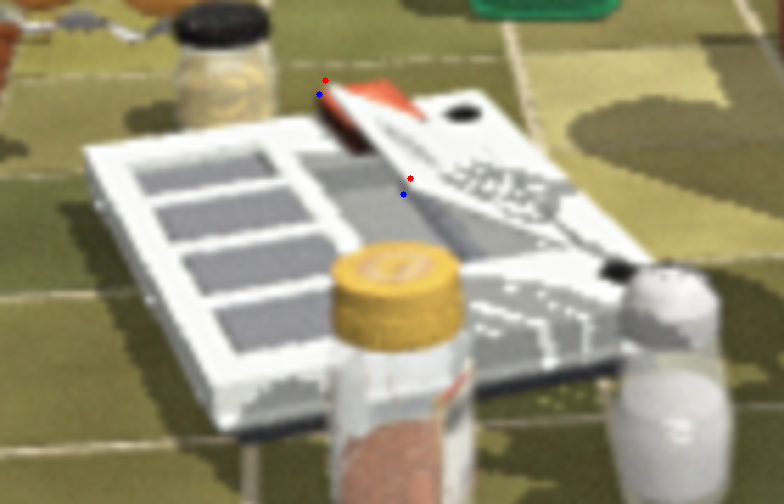

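The leaf's corners, at (330,85) and (410,180), match the 0.51 rad (red) marks, so the door is fully open. The tool is clear, about 0.18 m above the scale.

```bash
python3 -c "
from workcell import ticket
print(ticket.finish_job())"
```

```text
the job is handed in; nothing more can be done
None
```

The catch was plate 1 (the robot's left end): I pressed it about 6 mm down onto its stop, the battery door stands open at about 0.51 rad, nothing else was touched, and the job was handed in with the arm about 0.18 m above the scale.

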